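# Clamp the gauge block in the swing-clamp fixture

### The arm

A 6-joint arm with a two-finger parallel gripper is mounted at the origin on a cart in front of the work surface, level with it; the furniture and walls round the work are solid. World frame = base frame: x ahead of the robot, y to its left, z up, the work surface at z = 0. Lengths are in m, angles in rad, forces in N, time in s.
With the tool pointing down it reaches from about 0.275 to 0.75 m from the base axis. Payload 10.2 kg.
Tool frame: the origin (TCP) lies midway between the tips of the shut fingers; the grasp point (between the pads) lies 19 mm behind it (env.hold_point_z is the distance from the TCP to the grasp point, in m); x points along the fingers, z is the direction in which the jaws open and shut, and the axes are right-handed (so a half turn about x gives the same grasp; the last joint's range is limited). The gripper opens to 85 mm and grips with 20 to 120 N. Pads are 22 mm wide; open, the fingers measure 114 mm over their backs; the gripper's body (76 mm by 85 mm) begins 54 mm behind the grasp point. The pads swing forward as they close: fully open they stand 13 mm farther back than shut.
Start: joints at [1.003, 0.313, 1.498, -0, 1.331, -0.223], TCP at [0.177, 0.494, 0.203] pointing down, gripper open.
Joint ranges: [-2.94, 2.94], [-0.97, 2.17], [0.19, 2.56], [-1.23, 4.37], [0.02, 3.11], [-2.88, 2.88]. Speed limits (rad/s): [2.39, 2.39, 3.01, 3.14, 3.14, 3.14].

### API

Orientations are given as a unit quaternion [x, y, z, w].
In Python, from bench import env, kinematics, monitor, eyes, job gives the robot as it stands. The module is installed in compiled form; this text tells all that it offers. Calls block until the motion is done:
- env.reach(position, orientation): joint-space move of the TCP to a pose.
- env.movel(position, velocity=0.15, frame=None, guard=None): straight line of the TCP; frame=None keeps the orientation; velocity is the mean speed in m/s. With guard (N) it stops when the force on the tool has changed by that much, and returns True; else False.
- env.set_joints(angles): joint-space move.
- env.release() and env.close_gripper(effort=None): open the fingers fully, or close them until they stop; effort is the grip in N (None keeps the last).
- env.hold(seconds).
- kinematics.ik(position, orientation): joint angles nearest the present ones, or None.
- monitor.sense(): the state.
- eyes.grab_frame(name): name is "scene" or "top" or "wrist"; returns a dict with "frame" (400x640x3 uint8, red, green, blue), "mtx" (3x3 intrinsics, pixels), "k1" (the pictures are not rectified: a ray, as slopes to the right and down, at radius r is drawn at 1 + k1 r^2 times it, then the intrinsics apply), "view" (4x4, takes a point from world to camera coordinates). Camera axes: x right, y down, z forward; pixel columns grow to the right and rows downward; lengths in m; the calibration is good to about 2 mm. A picture is of the moment at which its call begins. There is no depth.
A pose or a line that the arm cannot do raises env.MotionError and nothing moves.
- job.hand_in(): hands the job in, once; it reports no verdict.
The state is a dict: "clock": time; "joints": joint angles; "qvel": joint speeds; "joint_efforts": joint torques, N m; "position": TCP position; "ee_rot": TCP orientation; "contact_force": force on the tool from outside, world axes, zero at the start; "ft_torque": the same for the moment, N m; "finger_gap": opening from 0.0 (shut) to 1.0 (fully open).
Only numpy, scipy, OpenCV 4.12 (cv2) and the standard library are available. Lean on these libraries where they do the work, as an engineer would, in place of code of your own. Each camera call takes 0.05 s, during which the arm holds its last target. There are 200 camera calls.

### The job

Clamp the gauge block that lies in the swing-clamp fixture: with a finger push the clamp strap round until it stops square over the block, then press the cam lever fully down with the fingertips. Nothing is to be picked up: the block stays in its nest and all the loose parts around stay where they are.

Things in the scene. Friction and masses are not known exactly. Their poses are not given: they have to be found in the camera images.
- swing_clamp: fixed aluminium base plate 140 (x) x 80 (y) x 12 mm on the worktop; origin at the centre of its underside. In its frame: strap's swing axis (vertical post) at x -30, y 0 mm; nest of four 10 mm high rails centred at x +40, y 0; upright stop pin, radius 4 mm, at x +5, y -17.5, top 64 mm over the worktop. Tall things on the right to keep off: idle robot (world x > 0.71, y < -0.12 m), cell post (x < 0.42, y < -0.27)
- strap (a joint): swing of the steel strap about its vertical post, rad: 0 = square over the nest, at its end stop; grows anticlockwise seen from above (towards the fixture's +y), to 1.8. The strap points from the post along the fixture's +x turned left by this angle. Friction 0.12 N m (1 to 2 N at its end); it stays where it is left
- strap_end (a point): point on the strap's top face and centre line near its free end, 115 mm from the swing axis. The strap is a slotted bar 26 mm wide, underside 50 and top 66 mm above the worktop, and ends 15 mm beyond this point (130 mm from the axis). The cam lever sits in its slot, 70 mm from the axis
- cam_lever (a joint): cam lever, rad: 0 = fully up, 0.9 = fully down at its stop. Carried by the strap: its level pivot pin lies across the strap 70 mm from the swing axis, 60 mm above the worktop; the arm leans back from the pin towards the swing post and lies down that way, level over the strap. Friction 0.35 N m, a little more over the last half as the greased cam bears on the block; goes just over centre and stays down
- lever_grip (a point): middle of the upper face of the lever's black flat grip (46 x 20 x 12 mm). With the lever down it lies 85 mm behind the pin (towards and past the post) and 28 mm above it; it turns about the pin with the lever, 0.9 rad higher when fully up. The grip ends 18 mm further out
- cam_disc: eccentric steel disc of the cam lever, radius 14 mm, 12 mm thick, in the strap's slot, fixed to the lever; its origin is on the lever's pivot pin. Its lowest point is 2 to 3 mm above the block with the lever up; it meets the block after about half the lever's swing and bears on it when the lever is down
- gauge_block: ground steel gauge block 30 x 32 x 24 mm, lying loose in the nest with 2 mm play; its underside is 12 mm and its top 36 mm above the worktop. Origin at the centre of its underside
- ring_gauge: round knurled steel ring gauge, 38 mm across, 14 mm high, lying flat on the worktop; origin at the centre of its underside
- star_knob: black star-shaped hand knob, 47 mm across, 34 mm high, lying loose on the worktop; origin at the centre of its underside
- loose_nut: steel hex nut, 19 mm across flats, 10 mm high, lying on the worktop; origin at the centre of its underside
- nut_on_plate: steel hex nut, 19 mm across flats, 10 mm high, lying on the fixture's base plate, in its left half near the cam lever; origin at the centre of its underside
- stop_block: white stop block with two holes, 50 x 17 x 26 mm, on the worktop left of the fixture, near the robot; origin at the centre of its underside
- small_stop: white stop block with two holes, 45 x 17 x 26 mm, on the worktop beyond the fixture; origin at the centre of its underside
Things that resemble listed ones, but are neither listed nor needed, are in the scene too. What is shaped like the gauge_block but green is not meant.

How it is judged:
By the outcome, as a careful person would: the job done as asked, in the order asked, and still so for the second after the job is handed in, with the robot touching nothing.
It also fails if it takes over 54 s, if anything falls off the work surface, if the arm or the gripper's body presses on something with over 40 N, if the wrist force passes 120 N, or if a joint passes its speed limit or range.

## Working session

There is one attempt and no reset: what is moved stays moved. The work goes in short steps, each a Python script; the robot and the scene stay as the last script left them, time stands still between calls to the robot, and variables do not carry over. Pictures are saved under pics/ and viewed, about 8 in all and at most 12, crops included, and the job is handed in when it is done.

```bash
mkdir -p pics; python3 - <<'E'
from bench import env, kinematics, monitor, eyes, job
import cv2,pickle
for n in ("scene","top"):
    f=eyes.grab_frame(n); cv2.imwrite(f"pics/{n}0.png",f["frame"][:,:,::-1]); pickle.dump(f,open(f"{n}0.pkl","wb"))
    print(n,f["mtx"],f["k1"],f["view"])
s=monitor.sense(); print(s["clock"],s["position"],s["ee_rot"],s["finger_gap"],s["contact_force"])
E
```

```text
scene [[465.16036693   0.         322.65951122]
 [  0.         465.16036693 202.48225821]
 [  0.           0.           1.        ]] -0.0028775102680256444 [[ 0.98578294  0.16640633  0.02325768 -0.52392243]
 [ 0.1192706  -0.59551906 -0.7944379   0.00461957]
 [-0.11834911  0.78591729 -0.60689992  1.19028891]
 [ 0.          0.          0.          1.        ]]
top [[448.0288883    0.         319.33599562]
 [  0.         448.0288883  203.42236186]
 [  0.           0.           1.        ]] -0.06787736940804967 [[ 0.01127203 -0.99983468 -0.014267   -0.03300787]
 [-0.99075405 -0.00923822 -0.1353553   0.55385109]
 [ 0.13520113  0.01566082 -0.9906944   0.92032601]
 [ 0.          0.          0.          1.        ]]
0.1 [0.17730505 0.4938926  0.20230133] [-0.40696142  0.57874018  0.40667369  0.57797812] 0.9974787778850753 [0.23485484 0.30807396 0.68621495]
```

View pics/top0.png

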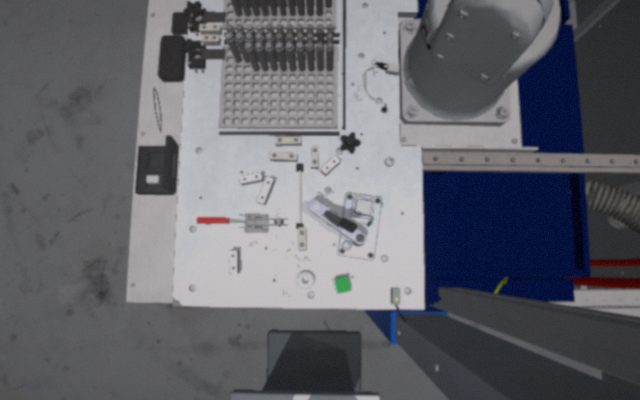

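View pics/scene0.png

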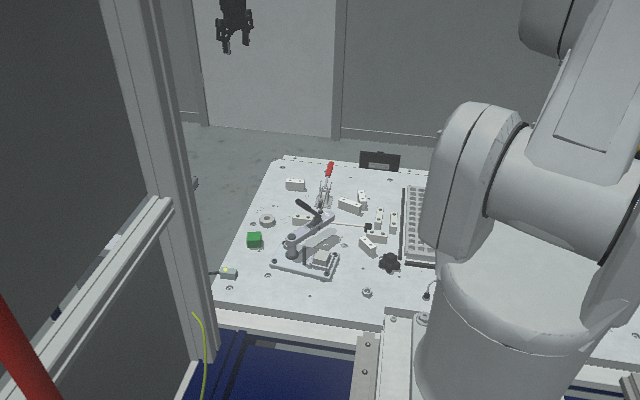

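Top: fixture around (360,225), with the post near (360,238) and the strap pointing up-left to about (310,200). Scene: fixture around (305,260), with the black lever grip near (308,208). I'll enlarge both.

```bash
python3 - <<'E'
import cv2,numpy as np
t=cv2.imread("pics/top0.png")[180:270,290:400]; s=cv2.imread("pics/scene0.png")[190:285,255:360]
r=lambda a,k:cv2.resize(a,None,fx=k,fy=k,interpolation=cv2.INTER_CUBIC)
a=r(t,6);print(a.shape); cv2.imwrite("pics/tc.png",a)
a=r(s,6);print(a.shape); cv2.imwrite("pics/sc.png",a)
E
```

```text
(540, 660, 3)
(570, 630, 3)
```

View pics/tc.png

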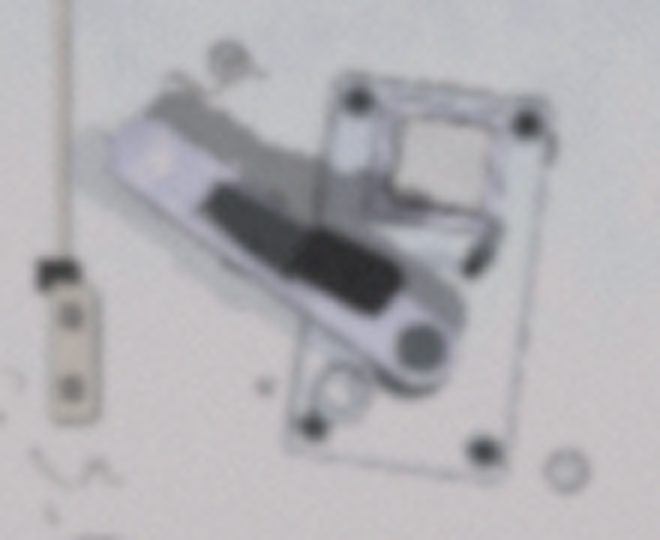

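View pics/sc.png

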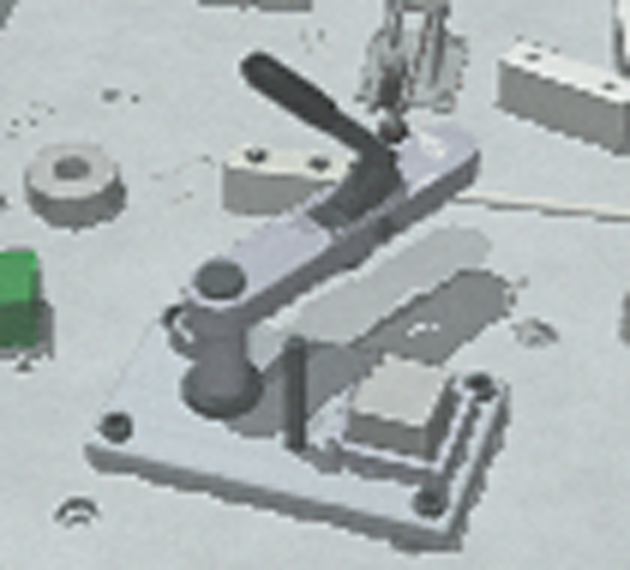

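Top crop: plate bolts are at (358,100), (526,123), (314,427), (484,452), the post cap at (420,348), and the strap end at about (120,150). The nut on the plate is at (342,390). Scene crop: the lever is up, with its grip tip at (260,65), and the block is in the nest at about (400,390). Next I'll cast rays to locate them.

```bash
cat > h.py <<'E'
import numpy as np,cv2,pickle
from scipy.spatial.transform import Rotation as R
def ray(f,px):
    d=cv2.undistortPoints(np.array([[px]],float),f["mtx"],np.array([f["k1"],0,0,0,0]))[0,0]
    V=f["view"]; A=V[:3,:3].T; return -A@V[:3,3], A@np.r_[d,1]
def on(f,px,z):
    o,d=ray(f,px); return o+d*(z-o[2])/d[2]
def proj(f,p):
    V=f["view"]; c=V[:3,:3]@p+V[:3,3]; u=c[:2]/c[2]; u=u*(1+f["k1"]*(u@u)); return f["mtx"][:2,:2]@u+f["mtx"][:2,2]
def tri(f,a,g,b):
    o,d=ray(f,a);p,e=ray(g,b); s=np.linalg.lstsq(np.c_[d,-e],p-o,rcond=None)[0]
    return (o+d*s[0]+p+e*s[1])/2, np.linalg.norm(o+d*s[0]-p-e*s[1])
tc=lambda c:((c[0]+.5)/6-.5+290,(c[1]+.5)/6-.5+180)
sc=lambda c:((c[0]+.5)/6-.5+255,(c[1]+.5)/6-.5+190)
E
python3 - <<'E'
from h import *
np.set_printoptions(precision=4,suppress=True)
t=pickle.load(open("top0.pkl","rb"));s=pickle.load(open("scene0.pkl","rb"))
B=[on(t,tc(c),.013) for c in [(358,100),(526,123),(314,427),(484,452)]]
print("bolts",np.array(B)); 
ex=(B[0]+B[1]-B[2]-B[3])[:2]; ey=(B[0]+B[2]-B[1]-B[3])[:2]
print("len",np.linalg.norm(ex)/2,np.linalg.norm(ey)/2,"yaw",np.arctan2(ex[1],ex[0]),np.arctan2(-ey[0],ey[1]))
C=np.mean(B,0)[:2]; th=np.arctan2(ex[1],ex[0]); M=np.array([[np.cos(th),-np.sin(th)],[np.sin(th),np.cos(th)]])
print("C",C,"fixture-predicted post",C+M@[-.03,0])
for c in [(342,74),(552,100),(286,450),(506,482)]: print("corner",M.T@(on(t,tc(c),.012)[:2]-C))
P=on(t,tc((420,348)),.068); print("post by top",P, "scene", on(s,sc((219,280)),.068), tri(t,tc((420,348)),s,sc((219,280))))
for n,c in (("tipL",(118,160)),("spot",(157,160))):
    q=on(t,tc(c),.066); d=q[:2]-P[:2]; print(n,q,np.hypot(*d),np.arctan2(d[1],d[0])-th)
for c in [(107,418),(432,500)]: print("scene bolt",on(s,sc(c),.013))
print("block",on(t,tc((443,165)),.036),on(s,sc((405,385)),.036), C+M@[.04,0])
for n,f in (("t",t),("s",s)):
    h=f["frame"].astype(int); m=(h[:,:,0]>150)&(h[:,:,1]<90); y,x=np.nonzero(m[150:230] if n=="s" else m[:260,:300]); print(n,x.min(),x.max(),y.min(),y.max(),x.mean(),y.mean()+(150 if n=="s" else 0))
E
```

```text
bolts [[ 0.574  -0.0924  0.013 ]
 [ 0.5661 -0.1539  0.013 ]
 [ 0.4547 -0.0769  0.013 ]
 [ 0.4463 -0.1381  0.013 ]]
len 0.12055757564470919 0.06186329205622812 yaw -0.13011212044324658 -0.13218569537524
C [ 0.5103 -0.1153] fixture-predicted post [ 0.4805 -0.1114]
corner [0.0691 0.038 ]
corner [ 0.0703 -0.0395]
corner [-0.0697  0.0397]
corner [-0.07   -0.0402]
post by top [ 0.4802 -0.111   0.068 ] scene [ 0.4791 -0.1097  0.068 ] (array([ 0.4798, -0.111 ,  0.0693]), np.float64(0.0007042262309059162))
tipL [ 0.5442 -0.0069  0.066 ] 0.12213194273004122 1.1497178913021457
spot [ 0.5443 -0.0204  0.066 ] 0.11095288456288935 1.0851077153182933
scene bolt [ 0.4409 -0.1317  0.013 ]
scene bolt [ 0.565  -0.1501  0.013 ]
block [ 0.5473 -0.1216  0.036 ] [ 0.5492 -0.1174  0.036 ] [ 0.5499 -0.1205]
t 198 227 218 222 212.32191780821918 220.02739726027397
s 326 333 12 24 329.32142857142856 167.82142857142858
```

Everything agrees: plate size 140x80, the post within 1 mm across both views, yaw -0.13, strap angle about 1.09. Now I'll check the toggle clamp's height and the reachability of both paths.

```bash
cat >> h.py <<'E'
C=np.array([.5103,-.1153]); TH=-.130
POST=C-.03*np.array([np.cos(TH),np.sin(TH)])
def rt(a,r,t,z):  # a: strap angle in fixture; r along strap, t to its left
    w=a+TH; return np.r_[POST+r*np.array([np.cos(w),np.sin(w)])+t*np.array([-np.sin(w),np.cos(w)]),z]
def quat(a,sgn,tilt=0):  # tool x down, z along strap*sgn; tilt leans the wrist towards strap +x
    w=a+TH; u=np.array([np.cos(w),np.sin(w),0]); x=-(np.cos(tilt)*np.array([0,0,1])+np.sin(tilt)*u)
    z=sgn*(np.cos(tilt)*u-np.sin(tilt)*np.array([0,0,1])); return R.from_matrix(np.c_[x,np.cross(z,x),z]).as_quat()
def grip(l): # lever angle -> r,z of lever_grip
    b=np.arctan2(28,85)+.9-l; return .07-.0895*np.cos(b), .06+.0895*np.sin(b)
E
python3 - <<'E'
from h import *
from bench import kinematics
np.set_printoptions(precision=3,suppress=True)
t=pickle.load(open("top0.pkl","rb"));s=pickle.load(open("scene0.pkl","rb"))
print("red",tri(t,(212.3,220),s,(329.3,167.8)),"body",tri(t,(257,222),s,(324,190)))
for sg in (1,-1):
    for a,tt,z in ((1.09,.045,.2),(1.09,.045,.054),(.5,.024,.054),(0,.022,.054)): print(sg,a,kinematics.ik(rt(a,.112,tt,z),quat(a,sg)))
    for l in (0,.45,.9):
        r,z=grip(l)
        for k in (0,.5,1): print("lever",sg,l,k,r,z,kinematics.ik(rt(0,r,0,z),quat(0,sg,k*(.9-l))))
E
```

```text
red (array([0.515, 0.198, 0.052]), np.float64(0.0002621244549889186)) body (array([0.514, 0.105, 0.044]), np.float64(0.003972542898579171))
1 1.09 [-0.219  0.278  1.553 -0.     1.312 -1.179]
1 1.09 [-0.219  0.449  1.73  -0.     0.963 -1.179]
1 0.5 [-0.286  0.58   1.509 -0.     1.053 -0.656]
1 0 [-0.367  0.628  1.424 -0.     1.089 -0.237]
lever 1 0 0 0.03909389462266648 0.14399442035281362 [-0.441  0.381  1.562 -0.     1.199 -0.311]
lever 1 0 0.5 0.03909389462266648 0.14399442035281362 [-0.382  0.671  1.175 -0.11   1.732 -0.246]
lever 1 0 1 0.03909389462266648 0.14399442035281362 [-0.349  0.983  0.806 -0.217  2.229 -0.271]
lever 1 0.45 0 0.005636009056848773 0.12218944178773392 [-0.462  0.337  1.688 -0.     1.116 -0.332]
lever 1 0.45 0.5 0.005636009056848773 0.12218944178773392 [-0.424  0.474  1.504 -0.066  1.38  -0.275]
lever 1 0.45 1 0.005636009056848773 0.12218944178773392 [-0.396  0.619  1.324 -0.115  1.634 -0.248]
lever 1 0.9 0 -0.015006632903895395 0.08800218495657731 [-0.476  0.342  1.785 -0.     1.014 -0.346]
lever 1 0.9 0.5 -0.015006632903895395 0.08800218495657731 [-0.476  0
[... 423 characters left out ...]
2266648 0.14399442035281362 None
lever -1 0 1 0.03909389462266648 0.14399442035281362 [-0.349  0.983  0.806 -0.217  2.229  2.87 ]
lever -1 0.45 0 0.005636009056848773 0.12218944178773392 [-0.462  0.337  1.688 -0.     1.116  2.81 ]
lever -1 0.45 0.5 0.005636009056848773 0.12218944178773392 [-0.424  0.474  1.504 -0.066  1.38   2.867]
lever -1 0.45 1 0.005636009056848773 0.12218944178773392 None
lever -1 0.9 0 -0.015006632903895395 0.08800218495657731 [-0.476  0.342  1.785 -0.     1.014  2.795]
lever -1 0.9 0.5 -0.015006632903895395 0.08800218495657731 [-0.476  0.342  1.785 -0.     1.014  2.795]
lever -1 0.9 1 -0.015006632903895395 0.08800218495657731 [-0.476  0.342  1.785 -0.     1.014  2.795]
```

```bash
python3 - <<'E'
from h import *
from bench import env,monitor,eyes
np.set_printoptions(precision=4,suppress=True)
env.close_gripper(20)
env.reach(rt(1.09,.112,.046,.2),quat(1.09,1))
print("desc guard",env.movel(rt(1.09,.112,.046,.054),.12,guard=8))
def st(n):
    s=monitor.sense();print(n,round(s["clock"],2),s["position"],s["contact_force"])
    return s
st("down"); hit=False
for a in (1.0,.85,.7,.55,.4,.25,.1,.0,-.08):
    hit=env.movel(rt(a,.112,.025,.054),.08 if a>.05 else .03,frame=quat(a,1),guard=10); s=st(a)
    if hit: print("hit"); break
p=s["position"]; d=p[:2]-POST; w=np.arctan2(d[1],d[0])-TH; print("r",np.hypot(*d),"ang of tcp",w,"strap est",w-np.arcsin(.024/np.hypot(*d)))
f=eyes.grab_frame("top"); a=cv2.resize(f["frame"][180:270,290:400,::-1],None,fx=6,fy=6,interpolation=cv2.INTER_CUBIC); cv2.imwrite("pics/tc2.png",a)
E
```

```text
desc guard False
down 4.34 [0.5075 0.0066 0.0546] [-1.7503  0.0146  0.3449]
1.0 4.88 [ 0.5334 -0.0096  0.0539] [ 0.0748 -0.3468 -0.4482]
0.85 5.25 [ 0.5478 -0.0185  0.0539] [-0.3896  0.3329 -0.421 ]
0.7 5.62 [ 0.5608 -0.0295  0.0539] [0.2139 0.8239 0.9392]
0.55 5.98 [ 0.5721 -0.0425  0.0539] [-0.0217 -0.0499 -0.28  ]
0.4 6.35 [ 0.5813 -0.0569  0.0538] [-0.7409  0.2058  0.2942]
0.25 6.72 [ 0.5884 -0.0726  0.0539] [-0.0232  0.7225  0.2097]
0.1 7.08 [ 0.5929 -0.0892  0.0539] [ 0.3054  0.0548 -0.8043]
0.0 7.62 [ 0.5948 -0.1009  0.054 ] [ 0.58    0.1185 -0.0234]
-0.08 8.07 [ 0.5953 -0.1102  0.054 ] [-0.3005  0.4343  0.1505]
r 0.11470404577736597 ang of tcp 0.140676118058484 strap est -0.07011555924304588
```

View pics/tc2.png

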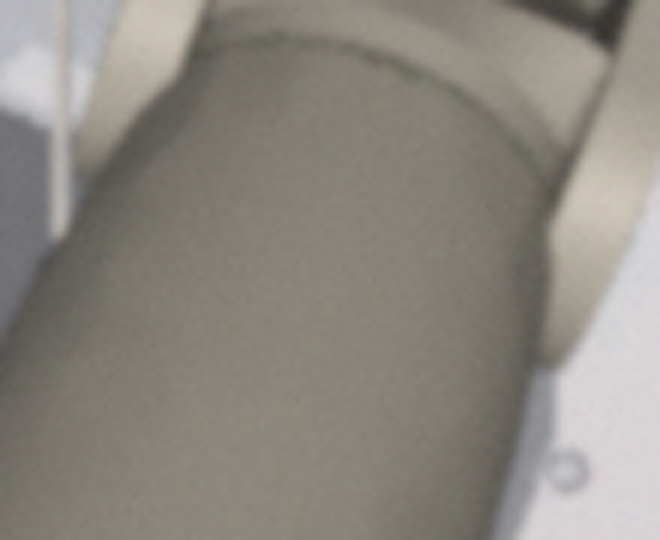

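The arm hides the fixture from the top camera. I'll keep pushing gently under guard until the stop, then check with the scene camera.

```bash
python3 - <<'E'
from h import *
from bench import env,monitor,eyes
np.set_printoptions(precision=4,suppress=True)
hit=env.movel(rt(0,.112,-.002,.054),.02,frame=quat(0,1),guard=8)
s=monitor.sense(); d=s["position"][:2]-POST; w=np.arctan2(d[1],d[0])-TH; r=np.hypot(*d)
print(hit,s["clock"],s["contact_force"],"r,t in fixture",r*np.cos(w),r*np.sin(w))
f=eyes.grab_frame("scene"); a=cv2.resize(f["frame"][185:285,250:360,::-1],None,fx=6,fy=6,interpolation=cv2.INTER_CUBIC); cv2.imwrite("pics/sc3.png",a)
E
```

```text
False 9.175 [-0.2247 -0.1847 -0.2865] r,t in fixture 0.11201179336731652 -0.001891764390539119
```

View pics/sc3.png

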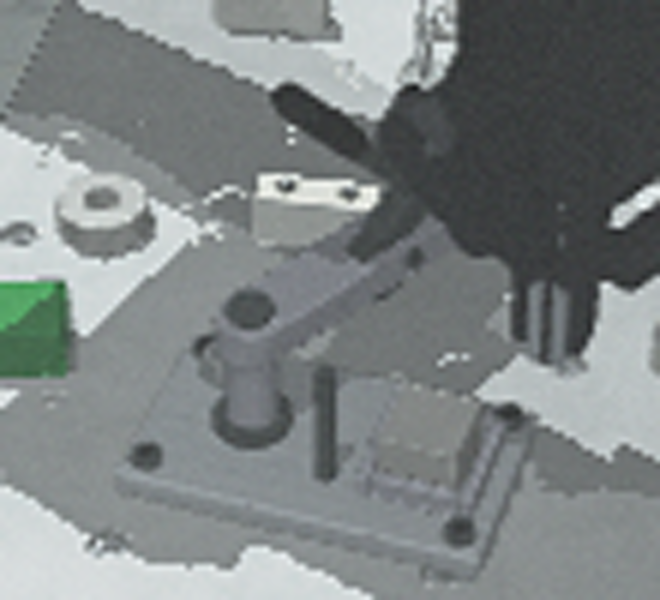

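```bash
python3 - <<'E'
from h import *
from bench import env,monitor,eyes
np.set_printoptions(precision=1,suppress=True)
f=eyes.grab_frame("scene"); s=monitor.sense()
cp=lambda p:(proj(f,p)-[250,185]+.5)*6-.5
print("tcp px",cp(s["position"]),s["finger_gap"])
for a in (0,.3,.6,.9,1.09,1.3): print(a,"axis@.02",cp(rt(a,.0,0,.066)),"spot",cp(rt(a,.112,0,.066)),"pin",cp(rt(a,.07,0,.06)),"grip",cp(rt(a,*[grip(0)[0],0,grip(0)[1]])))
E
```

```text
tcp px [548.8 413.7] 0.0017347425086567379
0 axis@.02 [252.  317.9] spot [551.8 385.4] pin [437.2 372.1] grip [356.1 170.7]
0.3 axis@.02 [252.  317.9] spot [562.4 322.7] pin [445.7 333.3] grip [361.9 149.7]
0.6 axis@.02 [252.  317.9] spot [545.6 262.8] pin [437.  295.4] grip [357.5 129. ]
0.9 axis@.02 [252.  317.9] spot [504.5 210.3] pin [412.5 261.7] grip [343.6 110.3]
1.09 axis@.02 [252.  317.9] spot [468.1 182.7] pin [390.  243.7] grip [330.5 100.3]
1.3 axis@.02 [252.  317.9] spot [420.5 158.1] pin [360.  227.5] grip [312.7  91.2]
```

The strap has not moved (grip tip still near (290,95)). The visible fingertips at (560,365) sit well above where the TCP should project, (549,414). So the real tips seem to be about 25 mm higher than reported, or offset sideways. I'll look closer before moving.

```bash
python3 - <<'E'
from h import *
from bench import env,monitor,eyes
np.set_printoptions(precision=3,suppress=True)
f=eyes.grab_frame("scene"); w=eyes.grab_frame("wrist"); p=monitor.sense()["position"]
im=f["frame"].copy()
for q,c in ((p,(255,0,0)),(p+[0,0,.026],(255,255,0))):
    u=np.round(proj(f,q)).astype(int); im[u[1],u[0]]=c; print(proj(f,q))
print("wrist view",w["view"],w["mtx"][0],proj(w,p))
im2=w["frame"].copy(); u=np.round(proj(w,p)).astype(int); cv2.circle(im2,(int(u[0]),int(u[1])),5,(255,0,0),1)
a=cv2.resize(im[205:265,290:370],(400,300),interpolation=cv2.INTER_NEAREST); b=cv2.resize(im2,(480,300))
cv2.imwrite("pics/w4.png",np.vstack([np.pad(a,((0,0),(0,80),(0,0))),b])[:,:,::-1])
print("if z=.054 tip xy:",on(f,(343,245),.054), "p",p)
E
```

```text
[341.049 253.551]
[341.638 244.489]
wrist view [[ 0.992 -0.13   0.    -0.603]
 [-0.124 -0.946  0.3   -0.042]
 [-0.039 -0.298 -0.954  0.221]
 [ 0.     0.     0.     1.   ]] [312.052   0.    316.077] [316.796 240.874]
if z=.054 tip xy: [ 0.592 -0.101  0.054] p [ 0.591 -0.128  0.054]
```

View pics/w4.png

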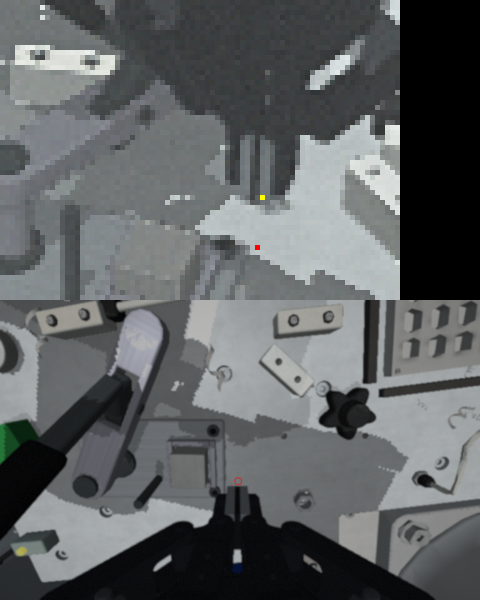

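Wrist view: shut fingertips end at about (317,249) full-frame, just short of the TCP's projection (317,241). The strap is still swung out. I'll triangulate the tip.

```bash
python3 - <<'E'
from h import *
from bench import env,monitor,eyes
np.set_printoptions(precision=4,suppress=True)
f=eyes.grab_frame("scene"); w=eyes.grab_frame("wrist"); p=monitor.sense()["position"]
for dz in (0,.013,.026,.04): print(dz,proj(w,p+[0,0,dz]),proj(f,p+[0,0,dz]))
for v in (247,249,251): print(tri(f,(341.8,245.3),w,(317,v)))
print(p)
# known points vs wrist: post cap, far bolt
print("post",proj(w,np.r_[POST,.069]),"bolts",[proj(w,np.r_[b,.013]) for b in ((.574,-.0924),(.5661,-.1539))])
E
```

```text
0 [316.7961 240.8394] [341.0465 253.5607]
0.013 [316.8565 250.519 ] [341.3384 249.0664]
0.026 [316.9263 261.6934] [341.6351 244.4991]
0.04 [317.0145 275.8308] [341.9599 239.4966]
(array([ 0.5917, -0.1229,  0.0732]), np.float64(0.000709881953944852))
(array([ 0.5917, -0.1237,  0.0739]), np.float64(0.000531073457678995))
(array([ 0.5917, -0.1244,  0.0747]), np.float64(0.0003532628006229637))
[ 0.5914 -0.1279  0.054 ]
post [112.3764 248.7803] bolts [array([284.8883, 172.2235]), array([287.5965, 254.0284])]
```

The tip triangulates to z of at least 0.074 while the TCP is reported at 0.054. The visible tips therefore sit 20–30 mm short of the reported TCP, so the finger passed over the strap. I'll calibrate with a gentle guarded touch on bare worktop beside the nest.

```bash
python3 - <<'E'
from h import *
from bench import env,monitor,eyes
np.set_printoptions(precision=4,suppress=True)
env.movel(rt(0,.137,0,.054),.08,frame=quat(0,1))
def g(z,v):
    h=env.movel(rt(0,.137,0,z),v,guard=5); s=monitor.sense(); print(z,h,s["position"],s["contact_force"],s["clock"]); return h
for z in (.005,-.012,-.022,-.032):
    if g(z,.02 if z<0.01 else .05): break
f=eyes.grab_frame("scene"); cv2.imwrite("pics/s5full.png",f["frame"][:,:,::-1])
env.movel(rt(0,.137,0,.06),.1)
E
```

```text
0.005 False [ 0.6164 -0.1292  0.0051] [0.8179 0.2558 0.2572] 12.5417
-0.012 False [ 0.6165 -0.1292 -0.0118] [-0.629  -0.2356 -0.389 ] 13.5417
-0.022 False [ 0.6164 -0.1292 -0.022 ] [-0.2687 -0.155   0.0009] 14.1917
-0.032 True [ 0.6166 -0.1292 -0.0284] [-1.455   1.3872  4.9158] 14.5833
```

Contact came at a reported z of -0.028, so the real tips are 28 mm short of the TCP. I'll offset for that and redo the swing.

```bash
cat >> h.py <<'E'
OFF=np.array([0,0,.028])
E
python3 - <<'E'
from h import *
from bench import env,monitor,eyes
np.set_printoptions(precision=4,suppress=True)
env.movel(rt(0,.137,0,.17),.25)
env.reach(rt(1.09,.117,.046,.17),quat(1.09,1))
print("desc hit",env.movel(rt(1.09,.117,.046,.056)-OFF,.15,guard=6))
for a in (1.0,.85,.7,.55,.4,.25,.1,.02,-.05,-.1):
    hit=env.movel(rt(a,.117,.025,.056)-OFF,.08 if a>.05 else .03,frame=quat(a,1),guard=8)
    s=monitor.sense(); d=s["position"][:2]-POST; w=np.arctan2(d[1],d[0])-TH; r=np.hypot(*d)
    print(a,hit,round(s["clock"],2),s["contact_force"],"fix r,t",r*np.cos(w),r*np.sin(w))
    if hit: break
f=eyes.grab_frame("scene"); w=eyes.grab_frame("wrist")
a=cv2.resize(f["frame"][190:280,260:360],(400,360),interpolation=cv2.INTER_CUBIC); b=cv2.resize(w["frame"],(400,250))
cv2.imwrite("pics/sw6.png",np.vstack([a,b])[:600,:,::-1])
E
```

```text
desc hit False
1.0 False 18.79 [ 0.2199  0.2207 -0.2691] fix r,t 0.042003900784829934 0.1119800212004372
0.85 False 19.17 [-0.8614  0.9284 -0.8881] fix r,t 0.058005999547281195 0.10458190124262216
0.7 False 19.54 [ 0.0057 -0.2337  0.2778] fix r,t 0.07286972681243974 0.09475288165921616
0.55 False 19.92 [-0.114  -0.4359 -0.2522] fix r,t 0.08615589682590646 0.08281846709010449
0.4 False 20.29 [-0.0386  0.3425 -0.2422] fix r,t 0.09757340426646756 0.06897567099302217
0.25 False 20.67 [0.3481 0.506  0.2675] fix r,t 0.10677014839357787 0.05363138818384615
0.1 False 21.04 [ 0.6436  0.2435 -0.6834] fix r,t 0.11360510944707906 0.03705499308353606
0.02 False 21.51 [-0.0068 -0.3981  0.2617] fix r,t 0.11643684815494028 0.02754151459102354
-0.05 True 21.78 [0.3978 3.8201 2.7138] fix r,t 0.11748442656991685 0.02316548209655663
```

View pics/sw6.png

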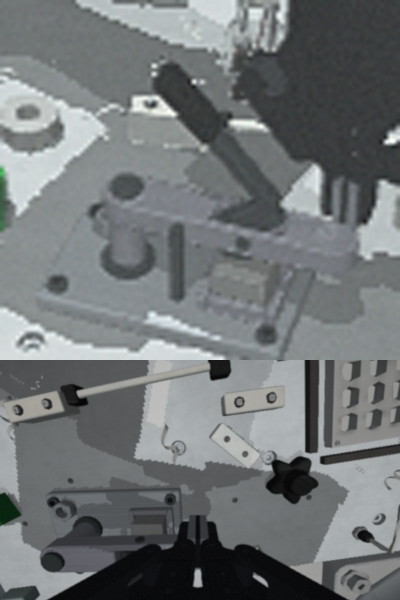

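The guard tripped at t = 23 mm, which matches strap half-width plus finger half-width, and the picture shows the strap square against the stop pin over the block. Next: back off and press the lever.

```bash
cat > lev.py <<'E'
from h import *
def pose(l,lift=0,n=0):
    b=.9-l; tau=float(np.clip(b,0,.35)); r,z=grip(l); k=.007
    r+=k*np.cos(tau)+n*np.sin(.9); z+=-k*np.sin(tau)+n*np.cos(.9)+lift
    q=quat(0,1,tau); x=R.from_quat(q).as_matrix()[:,0]
    return rt(0,r,0,z)+.028*x, q
E
python3 - <<'E'
from lev import *
from bench import env,monitor,eyes,kinematics
np.set_printoptions(precision=4,suppress=True)
L=[.0,.15,.3,.45,.6,.75,.85,.9,.95]
assert all(kinematics.ik(*pose(l)) is not None for l in L)
env.movel(rt(0,.117,.05,.056)-OFF,.1,frame=quat(0,1))
env.movel(rt(0,.117,.05,.215)-OFF,.25)
env.reach(*pose(0,.05,.04))
p,q=pose(0,0,.035); print("app",env.movel(p,.1,frame=q,guard=8))
for l in L:
    p,q=pose(l); hit=env.movel(p,.06 if l<.8 else .025,frame=q,guard=25)
    s=monitor.sense(); print(l,hit,round(s["clock"],2),s["contact_force"],"err",s["position"]-p)
    if hit: break
f=eyes.grab_frame("scene"); cv2.imwrite("pics/l7.png",cv2.resize(f["frame"][180:280,250:360,::-1],None,fx=5,fy=5,interpolation=cv2.INTER_CUBIC))
E
```

```text
app False
0.0 False 24.96 [ 0.9359  0.7441 -0.6011] err [ 0.0004 -0.0001  0.0003]
0.15 False 25.33 [-0.7707 -0.2994  0.1085] err [ 0.     -0.      0.0002]
0.3 False 25.71 [-0.3537 -0.6289 -0.2545] err [0. 0. 0.]
0.45 False 26.08 [ 0.5842 -0.2548 -0.4815] err [ 0.      0.     -0.0001]
0.6 False 26.44 [-0.4556  0.7011 -0.713 ] err [ 0.     -0.      0.0002]
0.75 False 26.78 [0.0888 1.0235 0.5981] err [ 0.     -0.0001  0.0005]
0.85 False 27.24 [ 0.2004  0.4071 -0.2296] err [ 0.0003 -0.0001  0.0001]
0.9 False 27.55 [ 0.759  -0.4136 -0.4828] err [ 0. -0.  0.]
0.95 True 27.76 [-2.7009  1.6339 11.567 ] err [ 0.0014 -0.0003  0.0033]
```

View pics/l7.png

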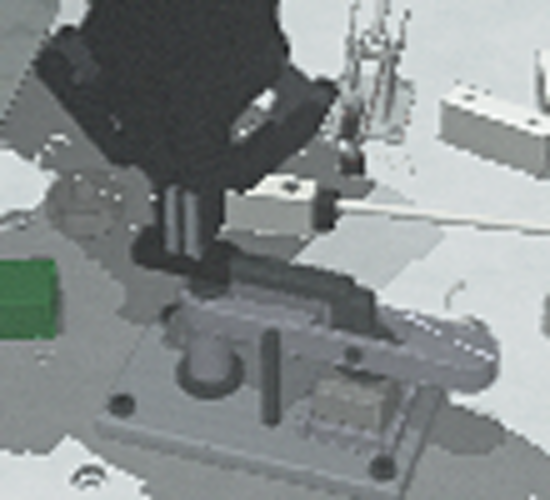

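The lever lies down, and the press stopped hard at the 0.9 rad height. One confirming press, then clear off for a last look from above.

```bash
python3 - <<'E'
from lev import *
from bench import env,monitor,eyes
np.set_printoptions(precision=4,suppress=True)
p,q=pose(.95); z0=monitor.sense()["position"][2]
print(env.movel(p-[0,0,.004],.02,frame=q,guard=30)); s=monitor.sense(); print("tip z",z0+.028,s["position"][2]+.028,s["contact_force"])
env.movel(s["position"]+[0,0,.12],.15)
env.reach([.22,.36,.25],quat(1.09,1)); env.hold(.5)
s=monitor.sense(); print(s["clock"],s["contact_force"])
out=[]
for n,(y,x) in (("top",(175,285)),("scene",(180,250))):
    f=eyes.grab_frame(n); pickle.dump(f,open(n+"9.pkl","wb")); out.append(cv2.resize(f["frame"][y:y+100,x:x+120],(600 if 0 else 480,400) if 0 else (360,300),interpolation=cv2.INTER_CUBIC))
    cv2.imwrite(f"pics/{n}9.png",f["frame"][:,:,::-1])
b=[cv2.resize(cv2.imread(f"pics/{n}.png")[120:310,180:430],(360,274))[:,:,::-1] for n in ("top0","top9")]
cv2.imwrite("pics/fin8.png",np.vstack([np.hstack(out),np.hstack(b)])[:,:,::-1])
E
```

```text
True
tip z 0.08705688168956968 0.08704892109833932 [-3.1896  1.7369 12.8639]
31.45 [-1.1515 -0.3577 -0.5371]
```

View pics/fin8.png

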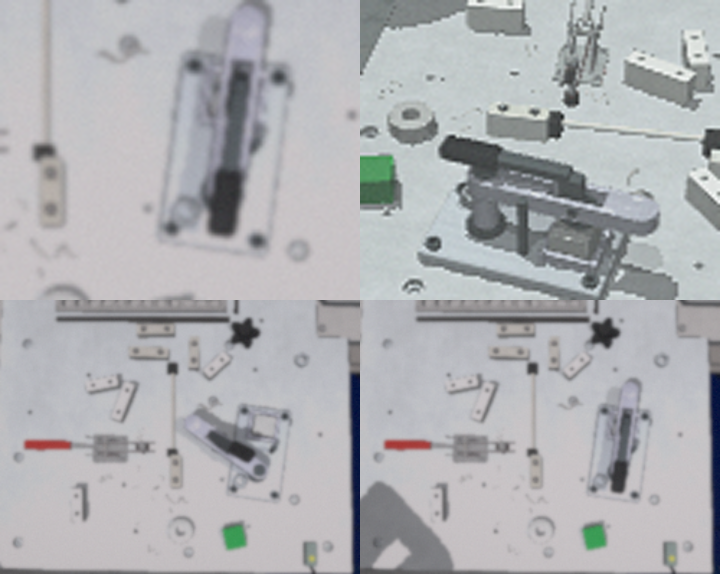

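All loose parts are in their places before and after. The strap lies along the plate and the lever is down. I'll do a quick numeric check, then hand in.

```bash
python3 - <<'E'
from lev import *
from bench import job,monitor
np.set_printoptions(precision=4,suppress=True)
f=pickle.load(open("top9.pkl","rb")); g=f["frame"].astype(int).sum(2)
m=(g[225:260,345:375]<170); y,x=np.nonzero(m); q=on(f,(x.mean()+345,y.mean()+225),.088); print("grip",q,"expected",rt(0,-.015,0,.088),len(x))
pin=np.r_[rt(0,.115,0,.066)]; print("strap end px expected",proj(f,pin),"tip",proj(f,rt(0,.13,0,.066)))
# strap tip: bright-lilac strap edges at row of strap_end
u=proj(f,pin); r=int(round(u[1])); print(f["frame"][r,int(u[0])-14:int(u[0])+15].astype(int).sum(1))
a=pickle.load(open("top0.pkl","rb"))["frame"]; d=cv2.GaussianBlur(cv2.absdiff(a,f["frame"]).max(2),(3,3),0); d[170:275,285:400]=0
n,_,st,_=cv2.connectedComponentsWithStats((d[120:300,190:420]>45).astype(np.uint8)); print([list(s+[190,120,0,0,0]) for s in st[1:] if s[4]>8])
w=np.arctan2(*(rt(0,.07,0,0)-q)[1::-1])-TH; print("strap angle via grip",w)
if abs(w)<.04: job.hand_in(); print("handed in",monitor.sense()["clock"])
E
```

```text
grip [ 0.4759 -0.1104  0.088 ] expected [ 0.4657 -0.1095  0.088 ] 77
strap end px expected [366.8393 182.7998] tip [367.7424 175.8039]
[528 514 512 506 501 503 502 497 466 455 503 535 529 532 531 535 534 550
 539 526 499 452 436 489 549 567 575 575 576]
[[np.int64(190), np.int64(246), np.int64(53), np.int64(54), np.int64(1532)]]
strap angle via grip -0.005251882138735647
the job is handed in; nothing more can be done
the job is handed in; nothing more can be done
```

The gauge block is clamped: I pushed the strap round to its end stop, then pressed the cam lever fully down. I handed the job in at about 31.5 s on the robot's clock (limit 54 s), with the arm clear of everything.

**What went wrong on the way:** the first swing passed over the strap without touching it. The real fingertips sit 28 mm behind the reported TCP. I spotted this in the camera views and measured it with one light touch on bare worktop (about 5 N). I applied that offset to everything after.

**Last checks:**
- **Strap:** the push ended in firm contact where the stop should be. The final top view puts the strap at about -0.005 rad, with its end where expected for 0.
- **Lever:** two presses stopped at the same height, 87.05 mm, against 88 mm expected for fully down. It stayed down after the arm withdrew.
- **Loose parts:** comparing before and after pictures, the only change away from the fixture is one patch at the robot's shadow. Parts under that shadow, and the nut on the plate, I checked only by eye.
- **Disagreement:** the dark patch I took as the grip lies about 10 mm nearer the pin than the grip's expected centre. I put this down to the mask also catching part of the dark lever arm, since the height and direction both agree.

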